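# Refit a shut-off handle on the drying-air valve bank and close the valve

### The arm

A 6-joint arm with a two-finger parallel gripper is mounted at the origin on the work surface. World frame = base frame: x ahead of the robot, y to its left, z up, the work surface at z = 0. Lengths are in m, angles in rad, forces in N, time in s.
With the tool pointing down it reaches from about 0.375 to 0.975 m from the base axis. Payload 3.8 kg.
Tool frame: the origin (TCP) lies midway between the tips of the shut fingers; the grasp point (between the pads) lies 19 mm behind it; z points along the fingers, y is the line along which they close (so a half turn about z gives the same grasp; the last joint's range is limited). The gripper opens to 85 mm and grips with 20 to 120 N. Pads are 22 mm wide; open, the fingers measure 114 mm over their backs; the gripper's body (76 mm by 85 mm) begins 54 mm behind the grasp point. The pads swing forward as they close: fully open they stand 13 mm farther back than shut.
Start: joints at [-1.178, 0.264, 1.604, -0, 1.274, -0.037], TCP at [0.281, -0.614, 0.231] pointing down, gripper open.
Joint ranges: [-2.63, 2.63], [-0.94, 2.18], [0.31, 2.57], [-1.31, 4.45], [0, 2.66], [-2.55, 2.55]. Speed limits (rad/s): [2.57, 2.57, 3.14, 3.14, 3.14, 3.14].

### API

Orientations are given as a rotation vector (axis times angle).
In Python, from workcell import bot gives the robot as it stands.
- The arm moves only by the tool jog_arm, never from a script. Its argument "motion" is a list of rows, each a list of 5 numbers: the opening, from -1 (shut) to 1 (fully open), then the shift along the tool's x, y, z in mm, then the turn about the tool's z in degrees. In form: [[claw, x, y, z, twist], ...]. A call has 1 to 10 rows; each row shifts and turns the commanded pose from where the row before left it, along the tool's axes as they then stand; what a row does not reach is not made up. A row lasts 1/12 s, in which the tool goes at most 41.7 mm and 7.16 degrees, less where a joint would pass 70% of its speed; a pose out of reach is approached as far as the arm can. A call with a gripper value outside its range is refused whole. The fingers move at their own pace and stop on an object; "force" is the grip in N (left out, the last holds). Time passes only in rows, so rows that do not move let the fingers close. It gives the time, the measured TCP pose, the force, the opening and the grip force at its end, in the units of the state.
- bot.read_state(): the state, without advancing time (a new reading comes with each control period).
- bot.read_camera(name): name is "scene" or "top" or "wrist"; returns (picture, depth): 420x560x3 uint8, red, green, blue; 420x560 float32, m along the optical axis (not along the pixel's ray), 0 where there is no reading.
- bot.get_calibration(name): a dict with "vfov" (degrees; the focal length in pixels is half the picture's height over the tangent of half this angle, whatever the lens; pixels are square), "cx", "cy" (the principal point, pixels), "rvec" (rotation vector, rad) and "tvec" (3), from world to camera coordinates, as OpenCV has them; the wrist camera has in their place "tool_from_camera" (4x4, takes a point from camera to tool coordinates, whose origin is the TCP and whose axes are the flange's). Camera axes: x right, y down, z forward; pixel columns grow to the right and rows downward; lengths in m; the calibration is good to about 2 mm. A picture is of the moment at which its call begins: read the wrist's pose just before it. get_calibration takes no time and is no camera call.
- bot.finish_job(): hands the job in; it is judged then, once.
The state is a dict: "time": time; "q": joint angles; "joint_vel": joint speeds; "joint_torque": joint torques, N m; "tool_pos": TCP position; "tcp_rot": TCP orientation; "wrist_force": force on the tool from outside, world axes, zero at the start; "torque": the same for the moment, N m; "width": opening from 0.0 (shut) to 1.0 (fully open); "grip_force": force on a finger pad.
Only numpy, scipy, OpenCV 4.12 (cv2) and the standard library are available. Lean on these libraries where they do the work, as an engineer would, in place of code of your own. Each camera call takes 0.05 s, during which the arm holds its last target. There are 200 camera calls.

### The job

One valve in the bank has lost its handle: take the loose bar handle from the parts tray, push it fully home on the bare spindle, then turn it clockwise until you feel the valve come up snug against its seat (it turns freely at first; about 0.25 N m of torque is snug, twice that ruins the seat), and let go, leaving the handle on the spindle. Press gently, feeling for the slot. Do not touch the other valves or their handles, and leave everything else where it lies.

Things in the scene. Friction and masses are not known exactly. Their poses are not given: they have to be found in the camera images.
- handle: Loose black bar handle, 70 g, upright in the tray (yaw within 0.7 rad of the tray's). Origin: centre of its underside; x along the bar, z up. Foot 44 (x) x 26 (y) x 22 mm high; on it the grip bar, 44 (x) x 14 (y) mm, from z = 22 to 52 mm. In the underside a slot 30 (x) x 10 (y) mm, 18 mm deep, mouth chamfered 1 mm. Fits either way round (half-turn symmetric).
- spindle_top (a point): Centre of the top of the bare spindle, 58 mm above the table: a flat steel tang 28 (x) x 8 (y) mm, 16 mm high over its collar, with square edges. x runs along the tang (starts at any angle, turns with it); z up. Fully home, the handle's underside rests on the collar, 16 mm below this point, with 1 mm clearance all round, so about 0.08 rad of free play each way.
- seat (a joint): Squeeze of the rubber seat inside the bare valve, rad, clockwise from above. It stays 0 while the spindle turns freely (0.05 N m) towards its stop, 0.5 to 1.1 rad from the start, nowhere marked; from there on the seat is squeezed: torque = 0.10 + 4 x this value (N m). Snug: 0.01 to 0.10 (0.14 to 0.5 N m). Let go, it keeps up to 0.025.
- valve_bare: Collar of the valve without a handle: brass disc 48 mm in diameter, 12 mm high, origin at the centre of its underside on the bank's top; carries the spindle. It can be any of the five places in the row.
- valve_a: One of the four neighbouring valves: brass collar as on the bare one (48 mm in diameter, 12 mm high; origin at the centre of its underside) with its own handle, of the same size and height as the loose one, turned anywhere up to 1.25 rad clockwise; its top is 94 mm above the table. It turns at a light touch and must not be touched.
- valve_b: One of the four neighbouring valves: brass collar as on the bare one (48 mm in diameter, 12 mm high; origin at the centre of its underside) with its own handle, of the same size and height as the loose one, turned anywhere up to 1.25 rad clockwise; its top is 94 mm above the table. It turns at a light touch and must not be touched.
- valve_c: One of the four neighbouring valves: brass collar as on the bare one (48 mm in diameter, 12 mm high; origin at the centre of its underside) with its own handle, of the same size and height as the loose one, turned anywhere up to 1.25 rad clockwise; its top is 94 mm above the table. It turns at a light touch and must not be touched.
- valve_d: One of the four neighbouring valves: brass collar as on the bare one (48 mm in diameter, 12 mm high; origin at the centre of its underside) with its own handle, of the same size and height as the loose one, turned anywhere up to 1.25 rad clockwise; its top is 94 mm above the table. It turns at a light touch and must not be touched.
- bank: The valve bank: grey plate 120 (x) x 330 (y) x 30 mm high with a copper pipe along its far side; origin: centre of its underside on the table. Five valves stand in a row along its y, 58 mm apart. Fixed to the table.
- tray: Aluminium parts tray, 130 (x) x 290 (y) mm, floor 4 mm thick, walls 4 mm thick, rim 12 mm above the table; origin: centre of its underside. Fixed. The handle, round_knob and collar_ring lie in it in a row along y about 85 mm apart, in any order.
- round_knob: A bystander in the tray: plain round black knob, 38 mm in diameter, 26 mm high.
- collar_ring: A bystander in the tray: brass ring, 44 mm in diameter, 12 mm high.
- tape_roll: A bystander: roll of tape lying flat, 100 mm in diameter, 48 mm high, on the table beyond the bank and tray.
- screw_jar: A bystander: jar, 60 mm in diameter, 75 mm high, on the table beyond the bank.
Things that resemble listed ones, but are neither listed nor needed, are in the scene too. What is shaped like the handle but red or turquoise is not meant.

How it is judged:
By the outcome, as a careful person would: the job done as asked, in the order asked, and still so for the second after the job is handed in, with the robot touching nothing.
It also fails if it takes over 67 s, if anything falls off the work surface, if the arm or the gripper's body presses on something with over 40 N, if the wrist force passes 120 N, or if a joint passes its speed limit or range.

## Working session

There is one attempt and no reset: what is moved stays moved. The work goes in short steps, Python scripts to look and compute and a tool call to move; the robot and the scene stay as the last step left them, time stands still between calls to the robot, and variables do not carry over. Pictures are saved under pics/ and viewed, at most 10 in all, crops included, and the job is handed in when it is done.

Besides the shell and the picture viewer there is one more tool, called after "Request:" by a JSON object that holds its "api" and its "payload". jog_arm: Moves the arm, as the interface text tells. Its arguments: {"type":"object","properties":{"motion":{"type":"array"},"force":{"type":"number"}},"required":["motion"]}

```bash
mkdir -p pics; cat > h.py <<'E'
from workcell import bot
import numpy as np, cv2
from scipy.spatial.transform import Rotation as R
def grab(n):
    s=bot.read_state(); im,d=bot.read_camera(n); np.savez(f'/tmp/{n}.npz',im=im,d=d,p=s['tool_pos'],r=s['tcp_rot']); return im,d
def world(n,u,v,z=None):
    f=np.load(f'/tmp/{n}.npz'); c=bot.get_calibration(n); d=f['d']
    fl=210/np.tan(np.radians(c['vfov'])/2)
    ray=np.array([(u-c['cx'])/fl,(v-c['cy'])/fl,1])
    if 'rvec' in c:
        Rm=R.from_rotvec(np.ravel(c['rvec'])).as_matrix(); o=-Rm.T@np.ravel(c['tvec']); w=Rm.T@ray
    else:
        T=np.array(c['tool_from_camera']); Rt=R.from_rotvec(f['r']).as_matrix(); o=f['p']+Rt@T[:3,3]; w=Rt@T[:3,:3]@ray
    k=d[int(round(v)),int(round(u))] if z is None else (z-o[2])/w[2]
    return o+k*w
def save(im,name,crop=None,s=1):
    if crop: x0,y0,x1,y1=crop; im=im[y0:y1,x0:x1]
    cv2.imwrite(f'pics/{name}.png',cv2.resize(im[...,::-1],None,fx=s,fy=s,interpolation=cv2.INTER_CUBIC))
E
python3 - <<'E'
from h import *
im,d=grab('top'); save(im,'top1',None,1.4)
print(bot.get_calibration('top'));print(bot.get_calibration('wrist'));print(bot.read_state())
E
```

```text
{'vfov': 44.75768985680417, 'cx': 277.69068702857146, 'cy': 204.76749977107752, 'rvec': array([ 2.19518404, -2.1727851 ,  0.11047239]), 'tvec': array([-0.05114027,  0.56427508,  1.31891151])}
{'vfov': 58.330137276629095, 'cx': 275.36564166435767, 'cy': 210.44821839017138, 'tool_from_camera': array([[-2.60883649e-04, -9.51158708e-01, -3.08702195e-01,
         7.88997392e-02],
       [ 9.99999962e-01, -2.19692470e-04, -1.68191978e-04,
         6.38438734e-04],
       [ 9.21577169e-05, -3.08702227e-01,  9.51158728e-01,
        -1.43124807e-01],
       [ 0.00000000e+00,  0.00000000e+00,  0.00000000e+00,
         1.00000000e+00]])}
{'time': 0.05, 'q': array([-1.17788419e+00,  2.64727283e-01,  1.60536157e+00, -4.26794954e-06,
        1.27370561e+00, -3.68872966e-02]), 'joint_vel': array([-2.55124223e-03, -1.47787585e-03, -3.49117538e-03,  4.24800476e-05,
       -9.08370469e-04, -3.06721575e-04]), 'joint_torque': array([-1.58826097e-04, -5.17024183e+01, -3.68844867e+01, -9.92832270e-05,
        7.15974486e-03, -7.34443461e-06]), 'tool_pos': array([ 0.28099141, -0.61293502,  0.22998617]), 'tcp_rot': array([-3.06721212e+00, -6.69482860e-01,  6.18305942e-04]), 'wrist_force': array([ 0.12445585,  0.94841733, -0.43996528]), 'torque': array([ 0.00448748, -0.01009785, -0.00116548]), 'grip_force': 0.0, 'width': 0.9983387209716199}
```

View pics/top1.png

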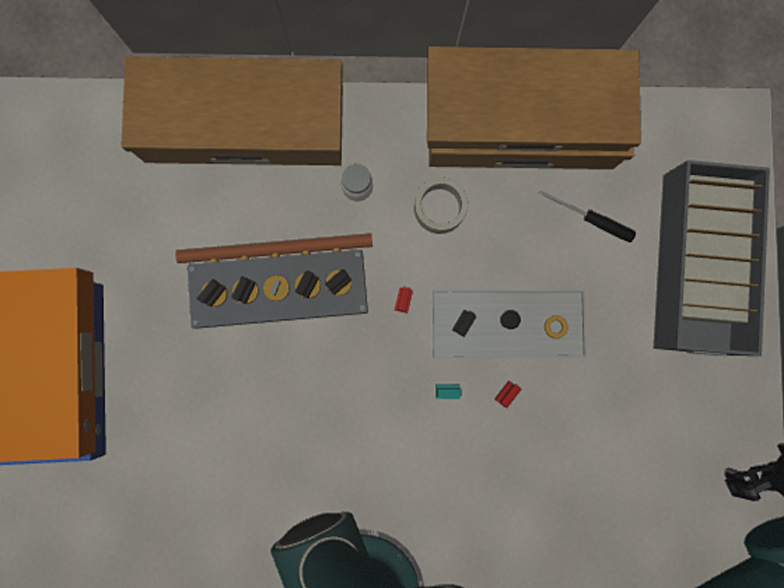

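The black bar handle is in the tray at (464,322) in this 1.4x view. It could be confused with:
- the red bars at (404,299) and (508,394)
- the turquoise bar at (448,391)
- the black knob at (510,319)
- the mounted handles at (212,292), (245,290), (308,284) and (339,281)

The bare spindle is at (276,288). I'll check the handle and spindle in one close crop.

```bash
python3 - <<'E'
from h import *
im=np.load('/tmp/top.npz')['im']
a=cv2.resize(im[205:255,305:375],None,fx=8,fy=8,interpolation=cv2.INTER_CUBIC);b=cv2.resize(im[180:230,162:232],None,fx=8,fy=8,interpolation=cv2.INTER_CUBIC)
cv2.imwrite('pics/crop1.png',cv2.resize(np.vstack([a,b]),None,fx=.75,fy=.75)[...,::-1])
print(world('top',331.5,230.5,.056),world('top',331.5,230.5),world('top',197,206,.058),world('top',197,206))
E
```

```text
[ 0.49729082 -0.18362996  0.056     ] [ 0.49719816 -0.18333171  0.05848112] [0.55646064 0.16187814 0.058     ] [0.55641195 0.16179322 0.05858853]
```

View pics/crop1.png

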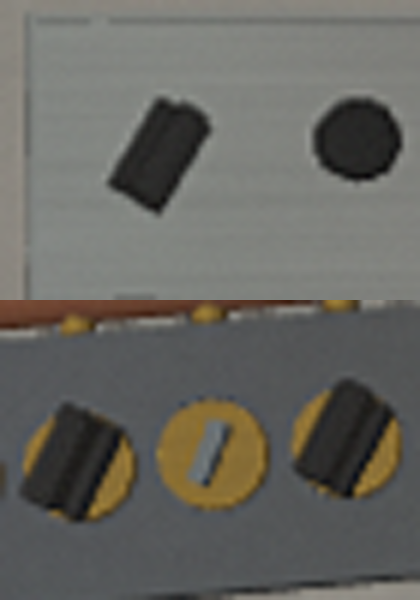

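Only the bar at (331,230) in the original image fits: black, with a foot and a grip, inside the tray. The tang is tilted about -0.3 rad. I'll move over the handle now.

Request:
{"api": "jog_arm", "payload": {"motion": [[1,30,-24,0,0],[1,30,-24,0,0],[1,30,-24,0,0],[1,30,-24,0,0],[1,30,-24,0,0],[1,30,-24,0,0],[1,30,-24,0,0],[1,30,-24,0,0],[1,30,-24,0,0],[1,30,-24,0,0]]}}

```text
time: 0.88
tool_pos: [0.454, -0.2684, 0.2307]
tcp_rot: [-3.069, -0.669, 0.001]
wrist_force: [1.9, 0.4, -0.7]
width: 1.002
grip_force: 0.0
```

Request:
{"api": "jog_arm", "payload": {"motion": [[1,0,0,0,-7],[1,0,0,0,-7],[1,0,0,0,-7],[1,0,0,0,-7],[1,0,0,0,-7],[1,0,0,0,-7],[1,0,0,0,-7],[1,0,0,0,-7],[1,0,0,0,-7],[1,0,0,0,-7]]}}

```text
time: 1.72
tool_pos: [0.4535, -0.2701, 0.2305]
tcp_rot: [-2.122, -2.315, 0.0]
wrist_force: [-0.5, 0.4, -0.9]
width: 0.998
grip_force: 0.0
```

Request:
{"api": "jog_arm", "payload": {"motion": [[1,0,0,0,-7],[1,0,0,0,-7],[1,0,0,0,-7],[1,0,0,0,-7],[1,0,0,0,-7],[1,0,0,0,-7],[1,0,0,0,-7],[1,0,0,0,-6],[1,0,0,0,0]]}}

```text
time: 2.47
tool_pos: [0.4535, -0.2701, 0.2305]
tcp_rot: [-0.819, -3.032, -0.001]
wrist_force: [0.1, -0.8, -0.2]
width: 0.998
grip_force: 0.0
```

```bash
cat >> h.py <<'E'
def togo(t,yaw=None):
    s=bot.read_state(); Rt=R.from_rotvec(s['tcp_rot']).as_matrix()
    y=np.arctan2(Rt[1,0],Rt[0,0]); e=None if yaw is None else -np.degrees((yaw-y+np.pi)%(2*np.pi)-np.pi)
    print('tool shift mm',np.round(Rt.T@(np.array(t)-s['tool_pos'])*1000,1),'yaw',round(y,4),'twist',e,'tilt',np.round(Rt[:,2],4))
E
python3 -c "
from h import *
togo([.497,-.183,.2],2.61)"
```

```text
tool shift mm [ 6.2 97.2 30.5] yaw 2.614 twist 0.22937884815973264 tilt [-1.2e-03  8.0e-04 -1.0e+00]
```

Request:
{"api": "jog_arm", "payload": {"motion": [[1,2,32,10,0],[1,2,32,10,0],[1,2,33,10,0],[1,0,0,0,0],[1,0,0,0,0]]}}

```text
time: 2.88
tool_pos: [0.4974, -0.1821, 0.2]
tcp_rot: [-0.821, -3.03, -0.0]
wrist_force: [-0.9, -0.9, 0.3]
width: 0.995
grip_force: 0.0
```

```bash
python3 - <<'E'
from h import *
im,d=grab('wrist'); save(im,'w1',None,1.4); togo([.497,-.183,.2],2.61)
E
```

```text
tool shift mm [ 0.6 -0.1  0.7] yaw 2.6114 twist 0.0797876404071966 tilt [-0.0014 -0.     -1.    ]
```

View pics/w1.png

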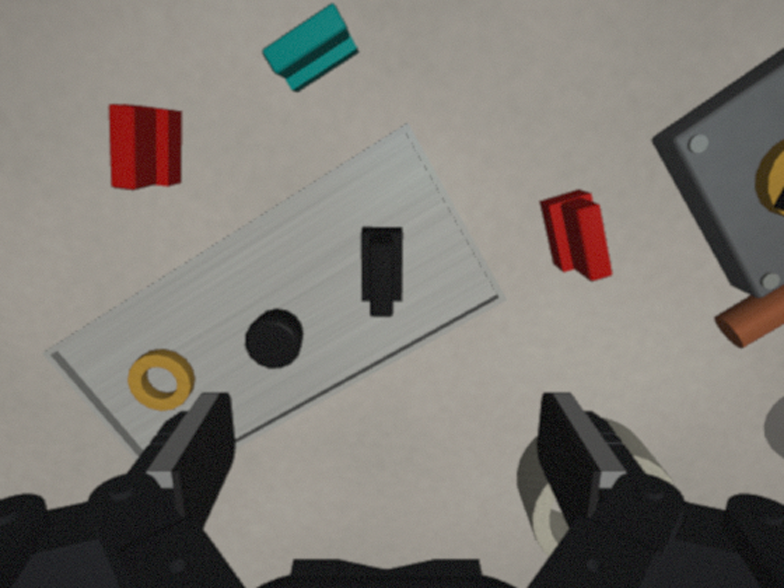

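The wrist view shows the handle upright at (382,270) in this 1.4x picture, nearly square to the fingers. I'll get its pose from the depth.

```bash
cat >> h.py <<'E'
def cloud(n,u0,v0,u1,v1,z0,z1):
    vv,uu=np.mgrid[v0:v1,u0:u1]; d=np.load(f'/tmp/{n}.npz')['d']
    P=np.array([world(n,u,v) for u,v in zip(uu.ravel(),vv.ravel()) if d[v,u]>0]); return P[(P[:,2]>z0)&(P[:,2]<z1)]
def rect(P):
    (c,sz,_)=r=cv2.minAreaRect((P[:,:2]*1000).astype(np.float32)); b=cv2.boxPoints(r); e=max(b[1]-b[0],b[2]-b[1],key=np.linalg.norm)
    print('n',len(P),'c',np.round(c,1),'size',np.round(sz,1),'yaw',round(np.arctan2(e[1],e[0])%np.pi,3),'medz',np.median(P[:,2]),'med',np.median(P,axis=0))
E
python3 - <<'E'
from h import *
d=np.load('/tmp/wrist.npz')['d']
rect(cloud('wrist',250,155,295,232,.048,.064)); rect(cloud('wrist',250,155,295,232,.020,.034)); rect(cloud('wrist',250,155,295,232,.016,.07))
P=cloud('wrist',250,155,295,232,-.01,.1);print(np.histogram(P[:,2],np.arange(-.01,.09,.006)))
E
```

```text
Traceback (most recent call last):
  File "h.py", line 25, in cloud
    P=np.array([world(n,u,v) for u,v in zip(uu.ravel(),vv.ravel()) if d[v,u]>0]); return P[(P[:,2]>z0)&(P[:,2]<z1)]
                ~~~~~^^^^^^^
  File "h.py", line 7, in world
    f=np.load(f'/tmp/{n}.npz'); c=bot.get_calibration(n); d=f['d']
                                  ~~~~~~~~~~~~~~~~~~~^^^
ValueError: time passes only in moves, steps and waits
```

```bash
python3 - <<'E'
s=open('h.py').read()
s=s.replace("def world(","from functools import lru_cache\n@lru_cache\ndef cal(n): return bot.get_calibration(n)\n@lru_cache\ndef ld(n): return dict(np.load(f'/tmp/{n}.npz'))\ndef world(").replace("f=np.load(f'/tmp/{n}.npz'); c=bot.get_calibration(n);","f=ld(n); c=cal(n);")
open('h.py','w').write(s)
E
python3 - <<'E'
from h import *
rect(cloud('wrist',250,155,295,232,.048,.064)); rect(cloud('wrist',250,155,295,232,.020,.034)); rect(cloud('wrist',250,155,295,232,.016,.07))
P=cloud('wrist',250,155,295,232,-.01,.1);print(np.histogram(P[:,2],np.arange(-.01,.09,.006)))
E
```

```text
n 924 c [ 500.1 -187.2] size [13.5 43.2] yaw 2.605 medz 0.05621839752272506 med [ 0.49884921 -0.18687019  0.0562184 ]
n 709 c [ 500.7 -187.6] size [25.8 44.5] yaw 2.603 medz 0.026405771255131882 med [ 0.4985222  -0.18586263  0.02640577]
n 1720 c [ 500.6 -187.7] size [25.8 44.6] yaw 2.606 medz 0.054926155136604954 med [ 0.49770302 -0.18583698  0.05492616]
(array([   0,    0, 1691,   39,   30,  208,  494,   22,   29,   19,  355,
        565,    0,    0,    0,    0]), array([-0.01 , -0.004,  0.002,  0.008,  0.014,  0.02 ,  0.026,  0.032,
        0.038,  0.044,  0.05 ,  0.056,  0.062,  0.068,  0.074,  0.08 ,
        0.086]))
```

```bash
python3 -c "
from h import *
togo([.5003,-.1873,.029],2.605)"
```

```text
tool shift mm [ -4.7  -2.  171.7] yaw 2.6114 twist 0.3662665379726021 tilt [-0.0014 -0.     -1.    ]
```

Request:
{"api": "jog_arm", "payload": {"motion": [[0.2,-5,-2,30,0.4],[0.2,0,0,30,0],[0.2,0,0,30,0],[0.2,0,0,30,0],[0.2,0,0,20,0],[0.2,0,0,15,0],[0.2,0,0,10,0],[0.2,0,0,6.5,0],[0.2,0,0,0,0],[0.2,0,0,0,0]]}}

```text
time: 3.77
tool_pos: [0.5016, -0.1887, 0.0304]
tcp_rot: [0.835, 3.028, -0.0]
wrist_force: [0.8, -0.4, 0.3]
width: 0.604
grip_force: 0.0
```

```bash
python3 -c "
from h import *
togo([.5003,-.1873,.029],2.605)
print(bot.read_state()['wrist_force'])"
```

```text
tool shift mm [1.8 0.5 1.4] yaw 2.6035 twist -0.08673912462553225 tilt [ 8.e-04 -5.e-04 -1.e+00]
[ 0.76519399 -0.40739683  0.31725895]
```

Request:
{"api": "jog_arm", "payload": {"motion": [[0.2,2,0.5,1,0],[-0.3,0,0,0,0],[-1,0,0,0,0],[-1,0,0,0,0],[-1,0,0,0,0],[-1,0,0,0,0],[-1,0,0,0,0],[-1,0,0,0,0]], "force": 60}}

```text
time: 4.43
tool_pos: [0.5004, -0.1867, 0.0296]
tcp_rot: [0.833, 3.028, -0.0]
wrist_force: [-0.2, 1.3, 6.1]
width: 0.151
grip_force: 59.2
```

```bash
python3 -c "
from h import *
togo([.5003,-.1873,.029],2.605)
print(bot.read_state()['wrist_force'])"
```

```text
tool shift mm [-0.2 -0.6  0.6] yaw 2.6045 twist -0.026438919877643387 tilt [ 1.3e-03 -5.0e-04 -1.0e+00]
[-0.22152576  1.29883724  6.14853909]
```

Request:
{"api": "jog_arm", "payload": {"motion": [[-1,0,0,-5,0],[-1,0,0,-15,0],[-1,0,0,-30,0],[-1,0,0,-30,0],[-1,0,0,-30,0],[-1,0,0,-30,0],[-1,0,0,-30,0],[-1,0,0,-20,0],[-1,0,0,-10,0],[-1,0,0,0,0]]}}

```text
time: 5.27
tool_pos: [0.5011, -0.1871, 0.2315]
tcp_rot: [0.832, 3.024, -0.001]
wrist_force: [0.4, -0.3, -0.2]
width: 0.145
grip_force: 58.5
```

```bash
python3 -c "
from h import *
togo([.556,.162,.23],2.82)
s=bot.read_state();print(s['wrist_force'],s['torque'],s['width'])"
```

```text
tool shift mm [131.4 328.1   1.1] yaw 2.6045 twist -12.345651386172415 tilt [ 0.0045 -0.0019 -1.    ]
[ 0.4242415  -0.31935503 -0.24977535] [-0.02236326  0.01126071 -0.00329599] 0.14530948471449004
```

Request:
{"api": "jog_arm", "payload": {"motion": [[-1,13,33,0,0],[-1,13,33,0,0],[-1,13,33,0,0],[-1,13,33,0,0],[-1,13,33,0,0],[-1,13,33,0,0],[-1,13,33,0,0],[-1,13,33,0,0],[-1,13,33,0,0],[-1,14,31,0,0]]}}

```text
time: 6.1
tool_pos: [0.5536, 0.1639, 0.2258]
tcp_rot: [-0.832, -3.026, 0.003]
wrist_force: [0.7, 0.2, -0.7]
width: 0.153
grip_force: 58.6
```

Request:
{"api": "jog_arm", "payload": {"motion": [[-1,0,0,0,-6],[-1,0,0,0,-6.3],[-1,0,0,0,0],[-1,0,0,0,0],[-1,0,0,0,0]]}}

```text
time: 6.52
tool_pos: [0.5541, 0.1618, 0.2272]
tcp_rot: [-0.509, -3.098, 0.002]
wrist_force: [-0.9, 0.3, -0.7]
width: 0.154
grip_force: 58.7
```

```bash
python3 - <<'E'
from h import *
im,d=grab('wrist'); save(im,'w2',None,1.4); togo([.556,.162,.23],2.82)
u=[(int(u),int(v)) for u,v in np.ndindex(0,0)]
E
```

```text
tool shift mm [-1.4  0.7 -2.4] yaw 2.8163 twist -0.21035316071567586 tilt [-1.8e-03 -5.0e-04 -1.0e+00]
```

View pics/w2.png

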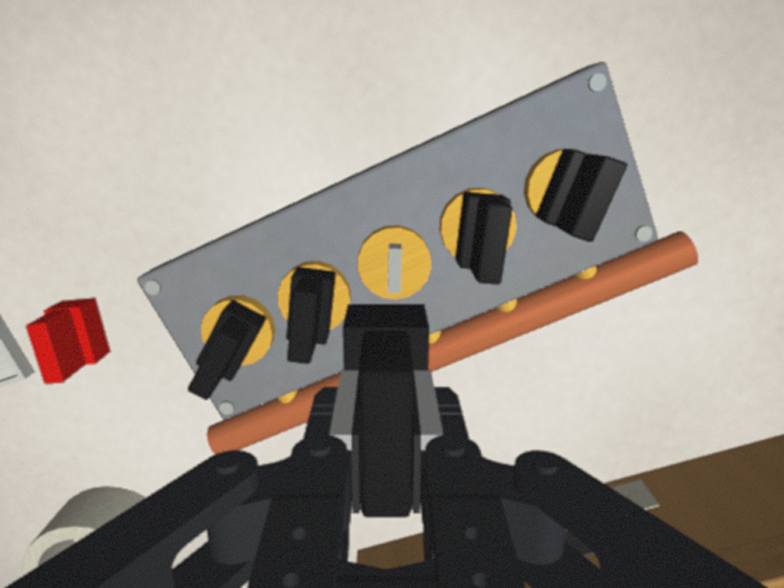

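The handle is held straight. The bare tang is at (395,268) in this 1.4x picture, fully visible and nearly in line with the bar. I'll measure the tang, the collar and the held handle from the depth.

```bash
python3 - <<'E'
from h import *
rect(cloud('wrist',268,166,296,215,.052,.066)); rect(cloud('wrist',250,155,312,215,.038,.0465))
s=bot.read_state();Rt=R.from_rotvec(s['tcp_rot']).as_matrix()
P=(cloud('wrist',235,210,315,375,.15,.3)-s['tool_pos'])@Rt*1000
for z0,z1 in((-35,-20),(-8,8),(-4,2),(2,6),(6,30)):
    Q=P[(P[:,2]>z0)&(P[:,2]<z1)]; print(z0,len(Q),Q.min(0),Q.max(0),np.percentile(Q,[2,98],axis=0).round(1).tolist())
import cv2
im=ld('wrist')['im']; cv2.imwrite('pics/w2c.png',cv2.resize(im[150:380,225:325],None,fx=2.6,fy=2.6,interpolation=cv2.INTER_CUBIC)[...,::-1])
m=im.astype(int)
c=cloud('wrist',250,155,312,215,.052,.066)
# line fit of tang in pixels by colour (grey vs brass)
g=m[160:216,250:312]; mask=((g[...,0]-g[...,2])<40)&(g.min(2)>110)
v,u=np.nonzero(mask); u+=250;v+=160; k=(abs(u-282)<12)&(abs(v-191)<20); W=np.array([world('wrist',a,b,.058) for a,b in zip(u[k],v[k])]); rect(W)
E
```

```text
n 308 c [561.1 164.1] size [ 7.8 28.1] yaw 2.817 medz 0.05839272642645296 med [0.56057778 0.1644116  0.05839273]
n 1815 c [560.3 160.9] size [53. 47.] yaw 1.281 medz 0.04240055756462313 med [0.55959184 0.16538063 0.04240056]
-35 5134 [-23.18824853 -15.36041726 -34.99306579] [ 21.96365749  13.66164096 -20.00233353] [[-20.4, -12.4, -33.8], [21.2, 11.0, -21.1]]
-8 1547 [  6.05416243 -16.83571088  -7.98782332] [21.89934593 15.05851009  7.96116924] [[7.7, -13.4, -7.6], [21.6, 12.3, 7.3]]
-4 212 [  9.98367737 -13.31355594  -3.99274309] [21.89934593 12.35813664  1.99986235] [[10.4, -12.3, -3.9], [21.6, 11.4, 1.7]]
2 963 [  7.38422362 -13.58683636   2.1038665 ] [21.80661399 12.46563121  5.98477227] [[8.1, -13.3, 2.5], [21.5, 12.3, 5.7]]
6 882 [ 20.35606387 -13.53286211   6.00500629] [21.94397423 12.4295837  26.78413427] [[20.8, -13.0, 6.3], [21.7, 11.9, 25.3]]
n 278 c [561.1 164.1] size [ 7.3 27.8] yaw 2.771 medz 0.057999999999999996 med [0.56063001 0.16417871 0.058     ]
```

```bash
python3 -c "
from h import *
togo([.5611,.1641,.13],2.815)"
```

```text
tool shift mm [-5.7  4.5 97.6] yaw 2.8163 twist 0.07612573684972965 tilt [-1.8e-03 -5.0e-04 -1.0e+00]
```

Request:
{"api": "jog_arm", "payload": {"motion": [[-1,-5.5,5,0,0],[-1,0,0,20,0],[-1,0,0,25,0],[-1,0,0,25,0],[-1,0,0,15,0],[-1,0,0,10,0],[-1,0,0,0,0],[-1,0,0,0,0],[-1,0,0,0,0]]}}

```text
time: 7.32
tool_pos: [0.563, 0.1655, 0.1353]
tcp_rot: [0.505, 3.098, 0.002]
wrist_force: [0.2, 0.2, -0.4]
width: 0.152
grip_force: 58.8
```

```bash
python3 - <<'E'
from h import *
togo([.5611,.1641,.13],2.815)
im,d=grab('wrist'); save(im,'w3',(180,60,400,340),2)
s=bot.read_state();print(s['tool_pos'],s['wrist_force'],s['torque'])
E
```

```text
tool shift mm [ 1.4 -2.   5.3] yaw 2.8187 twist 0.20946190578435947 tilt [ 2.4e-03  6.0e-04 -1.0e+00]
[0.56321187 0.16560453 0.13557588] [ 0.17394402 -1.04427063 -0.30031528] [-0.01129561  0.01953908 -0.03098891]
```

View pics/w3.png

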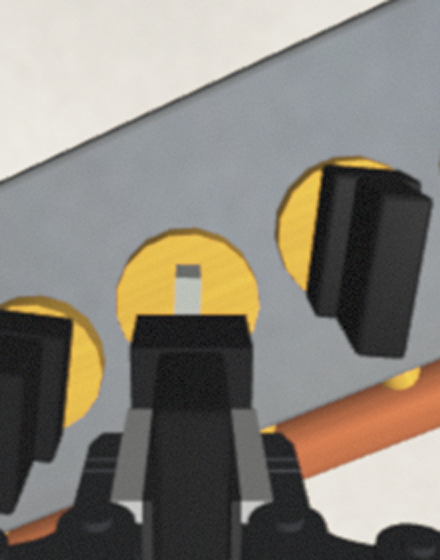

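The tang is at (187,290) in this crop, just above the handle's foot (133–252). I'll compare their centrelines in tool axes.

```bash
python3 - <<'E'
from h import *
f=ld('wrist');Rt=R.from_rotvec(f['r']).as_matrix()
def t(P): return (P-f['p'])@Rt*1000
T=t(cloud('wrist',262,188,288,219,.05,.066)); T=T[np.argsort(T[:,0])]
print('tang',len(T),T.min(0),T.max(0))
for a in range(0,len(T)-20,max(1,len(T)//5)): Q=T[a:a+len(T)//5]; print(Q.min(0)[:2],Q.max(0)[:2],(Q.min(0)[1]+Q.max(0)[1])/2)
H=t(cloud('wrist',235,212,315,300,.1,.25))
Q=H[(H[:,2]>6)&(H[:,2]<30)]; print('foot',Q.min(0),Q.max(0))
e=Q[Q[:,0]>20]; print('endface slope x vs y',np.polyfit(e[:,1],e[:,0],1))
E
```

```text
tang 283 [ 3.28106111 -5.76604551 75.03040416] [15.46024761  2.2572834  85.14351065]
[ 3.28106111 -5.76436036] [6.45730778 1.65674839] -2.053805984003657
[ 6.46612923 -5.76604551] [9.00209412 2.2572834 ] -1.7543810567044948
[ 9.06902435 -5.7277705 ] [11.72088994  2.24590704] -1.740931729285026
[11.78362287 -5.10279681] [14.36321248  2.22852143] -1.437137690584436
[14.51424986 -5.21956358] [15.29264971  2.25490763] -1.4823279762630877
foot [ 20.21046909 -13.49444403   6.00501612] [21.66290463 12.47455443 25.94319919]
endface slope x vs y [-6.27503419e-04  2.09925687e+01]
```

Request:
{"api": "jog_arm", "payload": {"motion": [[-1,1.7,-1.2,0,0],[-1,0,0,10,0],[-1,0,0,15,0],[-1,0,0,10,0],[-1,0,0,5,0],[-1,0,0,2,0],[-1,0,0,0,0],[-1,0,0,0,0],[-1,0,0,0,0],[-1,0,0,0,0]]}}

```text
time: 8.2
tool_pos: [0.5604, 0.1649, 0.0926]
tcp_rot: [0.504, 3.1, 0.001]
wrist_force: [0.4, 0.1, 0.1]
width: 0.156
grip_force: 58.8
```

```bash
python3 - <<'E'
from h import *
togo([.5611,.1641,.0836],2.815)
s=bot.read_state();print(s['tool_pos'],s['wrist_force'],s['torque'])
E
```

```text
tool shift mm [-1.  -0.5  9. ] yaw 2.8192 twist 0.23826200090626298 tilt [ 1.3e-03  4.0e-04 -1.0e+00]
[0.56035824 0.16491196 0.09255683] [0.43489255 0.14701377 0.06269792] [-0.02936089 -0.04425776  0.04165563]
```

Request:
{"api": "jog_arm", "payload": {"motion": [[-1,-0.7,0,3,0.2],[-1,0,0,3,0],[-1,0,0,1,0],[-1,0,0,1,0],[-1,0,0,1,0],[-1,0,0,0,0],[-1,0,0,0,0],[-1,0,0,0,0]]}}

```text
time: 8.87
tool_pos: [0.5605, 0.1645, 0.0828]
tcp_rot: [0.51, 3.1, 0.0]
wrist_force: [1.0, -0.7, -0.3]
width: 0.148
grip_force: 58.8
```

```bash
python3 - <<'E'
from h import *
togo([.5611,.1641,.0836],2.815)
s=bot.read_state();print(s['tool_pos'],s['wrist_force'],s['torque'])
E
```

```text
tool shift mm [-0.7 -0.2 -0.8] yaw 2.8157 twist 0.0386756073787722 tilt [ 1.e-04  0.e+00 -1.e+00]
[0.56049222 0.16453838 0.08282106] [ 0.95848711 -0.69647605 -0.29005575] [-0.04792247 -0.01949442 -0.01310909]
```

No contact yet at the nominal mouth height, so I'll keep going in small steps.

Request:
{"api": "jog_arm", "payload": {"motion": [[-1,0,0,1,0],[-1,0,0,1,0],[-1,0,0,1,0],[-1,0,0,0,0],[-1,0,0,0,0]]}}

```text
time: 9.28
tool_pos: [0.5603, 0.1645, 0.0796]
tcp_rot: [-0.51, -3.1, 0.0]
wrist_force: [0.2, -0.1, -0.8]
width: 0.155
grip_force: 58.8
```

Request:
{"api": "jog_arm", "payload": {"motion": [[-1,0,0,2,0],[-1,0,0,2,0],[-1,0,0,2,0],[-1,0,0,2,0],[-1,0,0,1,0],[-1,0,0,0,0],[-1,0,0,0,0]]}}

```text
time: 9.87
tool_pos: [0.5603, 0.1645, 0.0706]
tcp_rot: [-0.51, -3.1, 0.0]
wrist_force: [0.2, -0.0, -0.5]
width: 0.153
grip_force: 58.8
```

Request:
{"api": "jog_arm", "payload": {"motion": [[-1,0,0,1,0],[-1,0,0,1,0],[-1,0,0,0,0],[-1,0,0,0,0]]}}

```text
time: 10.2
tool_pos: [0.5603, 0.1645, 0.0687]
tcp_rot: [-0.51, -3.1, 0.0]
wrist_force: [0.4, 0.3, -0.9]
width: 0.155
grip_force: 58.8
```

Request:
{"api": "jog_arm", "payload": {"motion": [[-1,0,0,0.7,0],[-1,0,0,0.7,0],[-1,0,0,0,0],[-1,0,0,0,0]]}}

```text
time: 10.53
tool_pos: [0.5606, 0.1646, 0.0676]
tcp_rot: [0.51, 3.1, 0.0]
wrist_force: [-1.0, 0.1, 2.3]
width: 0.153
grip_force: 59.0
```

```bash
python3 - <<'E'
from h import *
togo([.5611,.1641,.0676],2.815)
s=bot.read_state();print(s['tool_pos'],s['wrist_force'],s['torque'],s['q'])
E
```

```text
tool shift mm [-0.7 -0.3  0. ] yaw 2.8156 twist 0.03575689875677549 tilt [ 2.e-04  1.e-04 -1.e+00]
[0.56055878 0.164551   0.06764152] [-0.96820205  0.11355102  2.27568389] [-0.01002415  0.15555419  0.0502303 ] [ 2.42879686e-01  2.47720945e-01  1.94897375e+00  2.70871256e-05
  9.44635900e-01 -1.00196395e+00]
```

Request:
{"api": "jog_arm", "payload": {"motion": [[-1,0,0,0.6,0],[-1,0,0,0,0],[-1,0,0,0,0]]}}

```text
time: 10.78
tool_pos: [0.5606, 0.1646, 0.0676]
tcp_rot: [0.51, 3.1, 0.0]
wrist_force: [-2.2, -1.7, 5.4]
width: 0.152
grip_force: 59.7
```

Request:
{"api": "jog_arm", "payload": {"motion": [[-1,0,0,-0.6,2],[-1,0,0,0,3],[-1,0,0,0,3],[-1,0,0,0,3],[-1,0,0,0,3],[-1,0,0,0,3],[-1,0,0,0,3],[-1,0,0,0,3],[-1,0,0,0,0],[-1,0,0,0,0]]}}

```text
time: 11.62
tool_pos: [0.5609, 0.165, 0.0677]
tcp_rot: [1.115, 2.936, 0.002]
wrist_force: [0.7, 2.5, 0.5]
width: 0.156
grip_force: 59.0
```

```bash
cat > t.py <<'E'
from h import *
togo([.5606,.1646,.0676])
s=bot.read_state();print(s['wrist_force'],s['torque'],s['joint_torque'][5],s['q'][5])
E
python3 t.py
```

```text
tool shift mm [-0.1 -0.5  0.1] yaw 2.4156 twist None tilt [ 1.e-03  8.e-04 -1.e+00]
[0.70730648 2.54431551 0.50246544] [ 0.36592672 -0.10545593  0.02242838] 0.11807918082922697 -0.6020027530152122
```

Request:
{"api": "jog_arm", "payload": {"motion": [[-1,0,0,0,2],[-1,0,0,0,2],[-1,0,0,0,0],[-1,0,0,0,0]]}}

```text
time: 11.95
tool_pos: [0.5609, 0.1649, 0.0677]
tcp_rot: [1.217, 2.896, 0.002]
wrist_force: [0.7, 2.3, 1.8]
width: 0.152
grip_force: 59.0
```

```bash
python3 t.py
```

```text
tool shift mm [ 0.  -0.5  0.1] yaw 2.3461 twist None tilt [ 1.1e-03  8.0e-04 -1.0e+00]
[0.67043315 2.33428311 1.81471988] [ 0.5157234  -0.12874129  0.02378953] 0.09195871884003282 -0.5325771237409858
```

Request:
{"api": "jog_arm", "payload": {"motion": [[-1,0,0,0,1.5],[-1,0,0,0,1.5],[-1,0,0,0,0],[-1,0,0,0,0]]}}

```text
time: 12.28
tool_pos: [0.561, 0.1649, 0.0677]
tcp_rot: [1.292, 2.863, 0.002]
wrist_force: [1.2, 3.6, 1.1]
width: 0.151
grip_force: 59.0
```

```bash
python3 t.py
```

```text
tool shift mm [-0.  -0.5  0.1] yaw 2.2936 twist None tilt [ 1.2e-03  8.0e-04 -1.0e+00]
[1.16592805 3.60945314 1.07354261] [ 0.68244113 -0.34092929  0.03715345] 0.08790703257545829 -0.48007198800028117
```

Request:
{"api": "jog_arm", "payload": {"motion": [[-1,0.15,0.3,0,1.5],[-1,0,0,0,1.5],[-1,0,0,0,0],[-1,0,0,0,0]]}}

```text
time: 12.62
tool_pos: [0.561, 0.165, 0.0677]
tcp_rot: [1.367, 2.828, 0.001]
wrist_force: [2.2, 2.3, 1.4]
width: 0.147
grip_force: 59.0
```

```bash
python3 t.py
```

```text
tool shift mm [-0.  -0.5  0.1] yaw 2.2412 twist None tilt [ 9.e-04  3.e-04 -1.e+00]
[2.15322085 2.32121658 1.35916932] [ 0.55732103 -0.27680592  0.0643332 ] 0.08051262935623527 -0.4271155914247628
```

Request:
{"api": "jog_arm", "payload": {"motion": [[-1,0,0.3,0,1.5],[-1,0,0,0,1.5],[-1,0,0,0,0],[-1,0,0,0,0]]}}

```text
time: 12.95
tool_pos: [0.561, 0.165, 0.0676]
tcp_rot: [1.441, 2.791, 0.0]
wrist_force: [2.2, 2.5, 2.8]
width: 0.149
grip_force: 59.2
```

```bash
python3 t.py
```

```text
tool shift mm [-0.1 -0.6  0. ] yaw 2.1888 twist None tilt [ 5.e-04  0.e+00 -1.e+00]
[2.24052097 2.49487144 2.80612746] [ 0.39473927 -0.22599229  0.02524438] 0.06623598514124751 -0.37445025914428537
```

Request:
{"api": "jog_arm", "payload": {"motion": [[-1,0,0.3,0,1.5],[-1,0,0,0,1.5],[-1,0,0,0,0],[-1,0,0,0,0]]}}

```text
time: 13.28
tool_pos: [0.5612, 0.1651, 0.0677]
tcp_rot: [1.513, 2.753, -0.0]
wrist_force: [0.6, 2.0, 3.7]
width: 0.151
grip_force: 59.4
```

```bash
python3 t.py
```

```text
tool shift mm [-0.1 -0.7  0.1] yaw 2.1364 twist None tilt [ 2.e-04 -1.e-04 -1.e+00]
[0.60074079 2.01947746 3.69643441] [ 0.29818617 -0.18179404  0.0682046 ] 0.04489709506742656 -0.3218727374864225
```

Request:
{"api": "jog_arm", "payload": {"motion": [[-1,0,0.2,0,1.5],[-1,0,0,0,1.5],[-1,0,0,0,0],[-1,0,0,0,0]]}}

```text
time: 13.62
tool_pos: [0.5613, 0.1651, 0.0677]
tcp_rot: [1.585, 2.712, -0.0]
wrist_force: [-0.2, 1.4, 6.0]
width: 0.154
grip_force: 59.6
```

```bash
python3 t.py
```

```text
tool shift mm [-0.1 -0.8  0.1] yaw 2.0841 twist None tilt [ 1.e-04 -3.e-04 -1.e+00]
[-0.24239515  1.43102576  5.97911352] [ 0.15697263 -0.08487116 -0.05539305] 0.027882313588634133 -0.2693626751629453
```

```bash
cat > t.py <<'E'
from h import *
togo([.5606,.1646,.0676])
S=[]
for i in range(6): S.append(bot.read_state()); bot.read_camera('wrist')
print('F',np.mean([s['wrist_force'] for s in S],0).round(2),'T',np.mean([s['torque'] for s in S],0).round(3),'Tz',np.round([s['torque'][2] for s in S],3),'q6',round(S[-1]['q'][5],4),'jt',round(np.mean([s['joint_torque'][5] for s in S]),3))
E
python3 t.py
```

```text
tool shift mm [-0.1 -0.8  0.1] yaw 2.0841 twist None tilt [ 1.e-04 -3.e-04 -1.e+00]
F [-0.    0.69  5.33] T [ 0.136 -0.038 -0.006] Tz [-0.055 -0.04   0.049 -0.01  -0.02   0.039] q6 -0.2692 jt 0.006
```

Request:
{"api": "jog_arm", "payload": {"motion": [[-1,0,0.1,-0.4,1.5],[-1,0,0,0,1.5],[-1,0,0,0,0],[-1,0,0,0,0]]}}

```text
time: 14.25
tool_pos: [0.5612, 0.1651, 0.0676]
tcp_rot: [1.655, 2.67, -0.001]
wrist_force: [0.6, -0.3, 3.1]
width: 0.151
grip_force: 59.3
```

```bash
python3 t.py
```

```text
tool shift mm [-0.2 -0.8  0. ] yaw 2.0317 twist None tilt [-2.e-04 -4.e-04 -1.e+00]
F [0.83 0.09 3.44] T [ 0.048 -0.204  0.018] Tz [-0.016 -0.021  0.036  0.021  0.044  0.041] q6 -0.2161 jt 0.027
```

Request:
{"api": "jog_arm", "payload": {"motion": [[-1,0,0,0,1.5],[-1,0,0,0,1.5],[-1,0,0,0,0],[-1,0,0,0,0]]}}

```text
time: 14.88
tool_pos: [0.5612, 0.1652, 0.0676]
tcp_rot: [-1.725, -2.625, 0.001]
wrist_force: [1.6, 0.5, 1.9]
width: 0.153
grip_force: 59.2
```

```bash
python3 t.py
```

```text
tool shift mm [-0.3 -0.8  0. ] yaw 1.9788 twist None tilt [-2.e-04 -3.e-04 -1.e+00]
F [ 1.28 -0.15  1.93] T [-0.076 -0.278  0.015] Tz [ 0.004  0.059 -0.027  0.02   0.011  0.024] q6 -0.1635 jt 0.02
```

Request:
{"api": "jog_arm", "payload": {"motion": [[-1,0,0,0,1.5],[-1,0,0,0,1.5],[-1,0,0,0,0],[-1,0,0,0,0]]}}

```text
time: 15.52
tool_pos: [0.5613, 0.1652, 0.0677]
tcp_rot: [1.793, 2.579, -0.0]
wrist_force: [1.6, -0.7, 1.3]
width: 0.151
grip_force: 59.0
```

```bash
python3 t.py
```

```text
tool shift mm [-0.4 -0.8  0.1] yaw 1.9266 twist None tilt [-0.e+00 -2.e-04 -1.e+00]
F [ 1.88 -0.81  0.81] T [-0.148 -0.342  0.101] Tz [0.056 0.137 0.088 0.124 0.139 0.059] q6 -0.1113 jt 0.136
```

Request:
{"api": "jog_arm", "payload": {"motion": [[-1,0,0,0,1],[-1,0,0,0,0.5],[-1,0,0,0,0],[-1,0,0,0,0]]}}

```text
time: 16.15
tool_pos: [0.5612, 0.1653, 0.0677]
tcp_rot: [-1.828, -2.555, 0.0]
wrist_force: [2.4, -1.6, -0.3]
width: 0.149
grip_force: 58.9
```

```bash
python3 t.py
```

```text
tool shift mm [-0.4 -0.8  0.1] yaw 1.8995 twist None tilt [-1.e-04 -2.e-04 -1.e+00]
F [ 2.51 -1.11 -0.62] T [-0.206 -0.433  0.211] Tz [0.2   0.18  0.224 0.201 0.219 0.241] q6 -0.0847 jt 0.23
```

Request:
{"api": "jog_arm", "payload": {"motion": [[-1,0,0,0.6,0.5],[-1,0,0,0,0.4],[-1,0,0,0,0],[-1,0,0,0,0]]}}

```text
time: 16.78
tool_pos: [0.5613, 0.1653, 0.0676]
tcp_rot: [1.848, 2.54, 0.0]
wrist_force: [-0.6, -1.9, 5.8]
width: 0.151
grip_force: 59.6
```

```bash
python3 t.py
```

```text
tool shift mm [-0.5 -0.9  0. ] yaw 1.8836 twist None tilt [ 0. -0. -1.]
F [-0.04 -1.96  5.46] T [-0.345  0.024  0.278] Tz [0.283 0.277 0.298 0.316 0.272 0.223] q6 -0.069 jt 0.271
```

Request:
{"api": "jog_arm", "payload": {"motion": [[-0.3,0,0,-0.5,0],[-0.3,0,0,0,0],[-0.3,0,0,0,0],[-0.3,0,0,0,0],[-0.3,0,0,0,0],[-0.3,0,0,0,0]]}}

```text
time: 17.58
tool_pos: [0.561, 0.1654, 0.0674]
tcp_rot: [-1.848, -2.54, 0.0]
wrist_force: [0.1, -0.2, 0.1]
width: 0.352
grip_force: 0.0
```

Request:
{"api": "jog_arm", "payload": {"motion": [[-0.3,0,0,-5,0],[-0.3,0,0,-10,0],[-0.3,0,0,-20,0],[-0.3,0,0,-25,0],[-0.3,0,0,-30,0],[-0.3,0,0,-30,0],[-0.3,0,0,-30,0],[-0.3,0,0,-15,0],[-0.3,0,0,0,0],[-0.3,0,0,0,0]]}}

```text
time: 18.42
tool_pos: [0.5623, 0.1656, 0.235]
tcp_rot: [1.847, 2.538, 0.005]
wrist_force: [0.3, 0.1, 0.0]
width: 0.349
grip_force: 0.0
```

```bash
python3 - <<'E'
from h import *
im,d=grab('wrist'); save(im,'w4',None,1.4)
s=bot.read_state();print(s['wrist_force'],s['time'],s['tool_pos'])
rect(cloud('wrist',250,150,320,260,.085,.105)); rect(cloud('wrist',250,150,320,260,.057,.071))
E
```

```text
[-0.10642062 -0.40448628 -1.43078792] 18.4667 [0.56114008 0.16530013 0.23298963]
n 1257 c [563.6 146.7] size [23.2 80.3] yaw 1.691 medz 0.0942770789987637 med [0.56159826 0.15984561 0.09427708]
n 1207 c [564.8 142.2] size [33.9 89.7] yaw 1.837 medz 0.06445406362912198 med [0.56552643 0.15078897 0.06445406]
```

View pics/w4.png

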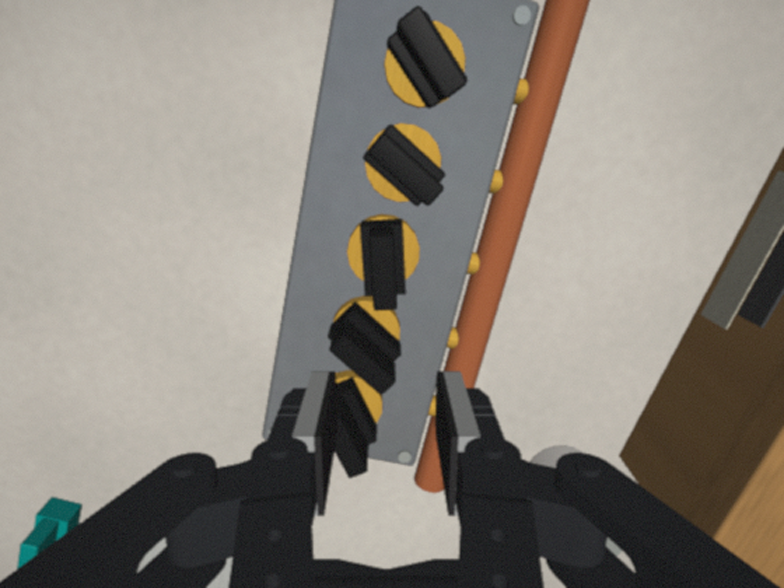

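The handle sits home on the spindle at (384,260), with its top at 94 mm. The gripper is clear, and the neighbours' angles look the same as in the earlier view. I'll hand the job in.

```bash
python3 -c "
from workcell import bot
print(bot.finish_job())"
```

```text
the job is handed in; nothing more can be done
None
```

The loose handle is fully home on the bare spindle, turned clockwise to about 0.28 N m (snug) and released; the neighbouring valves look undisturbed, and the job was handed in at about 18.5 s.

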